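# Click the mixer's locking dial round to the red stop

### The arm

A 7-joint arm with a two-finger parallel gripper is mounted at the origin on a cart in front of the work surface, level with it; the furniture and walls round the work are solid. World frame = base frame: x ahead of the robot, y to its left, z up, the work surface at z = 0. Lengths are in mm, angles in rad, forces in N, time in s.
With the tool pointing down it reaches from about 425 to 875 mm from the base axis. Payload 9.9 kg.
Tool frame: the origin (TCP) lies at the very end of the fingers, on their centre line; the grasp point (between the pads) lies 19 mm behind it; z points along the fingers, y is the direction in which the jaws open and shut (so a half turn about z gives the same grasp; the last joint's range is limited). The gripper opens to 85 mm and grips with 20 to 120 N. Pads are 22 mm wide; open, the fingers measure 114 mm over their backs; the gripper's body (76 mm by 85 mm) begins 54 mm behind the grasp point. The pads swing forward as they close: fully open they stand 13 mm farther back than shut.
Start: joints at [1.079, 0.576, 0.025, 1.437, -0.015, 1.129, -0.057], TCP at [267.703, -619.648, 231.289] pointing down, gripper open.
Joint ranges: [-2.76, 2.76], [-0.34, 2.15], [-1.52, 1.57], [0.19, 2.46], [-1.09, 4.23], [0.17, 1.99], [-2.82, 2.82]. Speed limits (rad/s): [2.22, 2.22, 3.01, 3.01, 3.14, 3.14, 3.14].

### API

Orientations are given as a 3x3 rotation matrix whose columns are the frame's x, y, z axes.
In Python, from cell import bot gives the robot as it stands. Calls block until the motion is done:
- bot.movep(position, orientation): joint-space move of the TCP to a pose.
- bot.line_to(position, orientation=None, max_speed=150, guard=None): straight line of the TCP; orientation=None keeps the orientation; max_speed is the mean speed in mm/s. With guard (N) it stops when the force on the tool has changed by that much, and returns True; else False.
- bot.move_j(angles): joint-space move.
- bot.gripper_to(opening): finger opening in mm; the grip force is fixed at half the most; returns when the fingers have stopped.
- bot.hold(seconds).
- bot.inverse_kinematics(position, orientation): joint angles nearest the present ones, or None.
- bot.get_obs(): the state.
- bot.get_image(name): name is "scene" or "top" or "wrist"; returns a dict with "frame" (384x512x3 uint8, blue, green, red), "mtx" (3x3 intrinsics, pixels), "k1" (the pictures are not rectified: a ray, as slopes to the right and down, at radius r is drawn at 1 + k1 r^2 times it, then the intrinsics apply), "rvec" (rotation vector, rad) and "tvec" (3), from world to camera coordinates, as OpenCV has them. Camera axes: x right, y down, z forward; pixel columns grow to the right and rows downward; lengths in mm; the calibration is good to about 2 mm. A picture is of the moment at which its call begins. There is no depth.
A pose or a line that the arm cannot do raises bot.PlanningError and nothing moves.
- bot.hand_in(): hands the job in, once; it reports no verdict.
The state is a dict: "time_s": time; "joint_positions": joint angles; "joint_vel": joint speeds; "joint_torque": joint torques, N m; "ee_pos": TCP position; "eef_rot": TCP orientation; "contact_force": force on the tool from outside, world axes, zero at the start; "ft_torque": the same for the moment, N m; "opening": finger opening in mm.
Only numpy, scipy, OpenCV 4.12 (cv2) and the standard library are available. Lean on these libraries where they do the work, as an engineer would, in place of code of your own. Each camera call takes 0.05 s, during which the arm holds its last target. There are 200 camera calls.

### The job

The black selector dial on the tube mixer is locked until it is pressed. Press it down gently and, keeping it pressed, turn it clockwise click by click until its white pointer stands at the red stop pin, without running past it; then let it rise so that it locks there, and take the hand away. Do not force the dial, neither round while it is locked nor hard against its bottom stop, and leave the things around the mixer alone.

Things in the scene. Friction and masses are not known exactly. Their poses are not given: they have to be found in the camera images.
- mixer: bench tube mixer, fixed: a white and grey box 160 x 110 mm with a flat grey deck 51.5 mm above its underside. Origin on the dial's axis at the underside; z up, +x along the box to the black rubber mixing cup (52 mm across, 78 mm from the dial's axis, its rim 70 mm above the underside). The box spans x -50 to 110 mm.
- dial (a joint): angle of the dial, rad: 0 at the start, grows clockwise seen from above. It clicks every 20 degrees (0.349 rad) and rests by itself at whole clicks (multiples of 0.349); the clicks take about 0.06 to 0.11 N m to pass. At 0 the pointer's direction is the mixer's +x turned by 220 degrees counter-clockwise seen from above. The dial can turn from -1.2 to 2.6.
- dial_plunger (a joint): how far the dial is pressed down, m: 0 when up. A spring pushes it up with 4 N at the top and 2 N more per mm. Less than 3 mm down (10 N) a cross pin in the dial sits between fixed teeth and locks it; at 4 mm (12 N) it meets its stop. When let go over a whole click (within about 5 degrees) it rises by itself and locks.
- dial_grip (a point): point on the dial's axis, 18 mm above the flange, 8 mm below the top of the grip bar; moves with the dial; x axis the pointer's direction, z up. The black dial: flange 60 mm across, 6 mm thick, upper face 60 mm above the mixer's underside when up; on it a bar 46 mm long in the pointer's direction, 14 wide, 26 high. A white line marks the pointer's end. Push on bar or flange.
- dial_aim (a point): point 42 mm from the dial's axis in the pointer's direction, turning with the dial: it stands over a stop pin when the dial points at that pin. Its x axis is the pointer's direction. The smooth bar gives and slips a little in the jaws under the clicks: judge the turn by the dial, not by the wrist.
- stop_2 (a point): place of the stop pin 2 clicks clockwise from the start, on the deck
- stop_3 (a point): place of the stop pin 3 clicks clockwise from the start, on the deck
- stop_4 (a point): place of the stop pin 4 clicks clockwise from the start, on the deck
- lock_ring: hidden inside the mixer under the dial: the fixed ring of lock teeth and the dial's bottom stop; origin as the mixer's. It may take no more than 15 N: about 27 N of push on the dial at its bottom stop, or about 0.27 N m of twist while the dial is locked.
- pin_red: red domed plastic stop pin, 9 mm across, 4 mm high, fixed on the mixer's deck 42 mm from the dial's axis, at 2, 3 or 4 clicks clockwise from the dial's start. The three coloured pins swap places from run to run. Origin at the centre of its underside.
- pin_blue: blue domed plastic stop pin, 9 mm across, 4 mm high, fixed on the mixer's deck 42 mm from the dial's axis, at 2, 3 or 4 clicks clockwise from the dial's start. The three coloured pins swap places from run to run. Origin at the centre of its underside.
- pin_yellow: yellow domed plastic stop pin, 9 mm across, 4 mm high, fixed on the mixer's deck 42 mm from the dial's axis, at 2, 3 or 4 clicks clockwise from the dial's start. The three coloured pins swap places from run to run. Origin at the centre of its underside.
- lidded_cup: loose specimen cup with a red lid, 48 mm across, 50 mm high, left of the mixer; origin at the centre of its underside. Leave alone.
- bench_timer: loose small white bench timer, 58 x 72 x 18 mm, front left; origin at the centre of its underside. Leave alone.
- slide_case: loose green slide box, 36 x 100 x 72 mm, back left; origin at the centre of its underside. Leave alone.

How it is judged (in metres and radians):
On the way, in this order (a step that is already met when the one before it is completed fails the run):
1. the dial is pressed down to unlock, not yet turned (value of joint dial_plunger above 0.0027 m and value of joint dial between -0.15 and 0.15 rad), for 0.1 s.
2. the dial, still pressed, points at the red pin (value of joint dial_plunger above 0.002 m and horizontal distance between dial_aim and pin_red below 0.004 m), for 0.1 s.
At the end, for the whole second after the job is handed in: the dial's pointer is in line with the red pin (within 4 mm at the pin, about 5 degrees), the dial has risen to within 0.8 mm of its top, locked, and is at rest (horizontal distance between dial_aim and pin_red below 0.004 m and value of joint dial_plunger below 0.0008 m and velocity of joint dial between -0.05 and 0.05 rad/s); the robot touches nothing.
It fails at once if the dial runs past the red pin by more than 0.7 of a click ((horizontal distance between pin_red and stop_2 below 0.005 m and value of joint dial above 0.942 rad) or (horizontal distance between pin_red and stop_3 below 0.005 m and value of joint dial above 1.292 rad) or (horizontal distance between pin_red and stop_4 below 0.005 m and value of joint dial above 1.641 rad)).
It fails at once if the dial is forced: more than 15 N on the lock teeth or the bottom stop (contact force between lock_ring and anything else above 15 N).
It fails at once if the lidded cup is moved by more than 15 mm (distance of lidded_cup from where it was at the start of the episode above 0.015 m).
It fails at once if the bench timer is moved by more than 15 mm (distance of bench_timer from where it was at the start of the episode above 0.015 m).
It fails at once if the slide case is moved by more than 15 mm (distance of slide_case from where it was at the start of the episode above 0.015 m).
It also fails if it takes over 48 s, if anything falls off the work surface, if the arm or the gripper's body presses on something with over 40 N, if the wrist force passes 120 N, or if a joint passes its speed limit or range.

## Working session

There is one attempt and no reset: what is moved stays moved. The work goes in short steps, each a Python script; the robot and the scene stay as the last script left them, time stands still between calls to the robot, and variables do not carry over. Pictures are saved under pics/ and viewed, about 8 in all and at most 12, crops included, and the job is handed in when it is done.

```bash
ls; mkdir -p pics; python3 - <<'E'
from cell import bot
import cv2
o=bot.get_obs(); print(o)
for n in("top","scene"):
    im=bot.get_image(n); cv2.imwrite(f"pics/{n}0.png",im["frame"]); print(n,im["mtx"],im["k1"],im["rvec"],im["tvec"])
E
```

```text
pics
{'time_s': 0.0, 'joint_positions': array([ 1.07923555,  0.57648622,  0.02483244,  1.43792772, -0.01497674,
        1.12900008, -0.05649278]), 'joint_vel': array([ 0.00095283,  0.0018523 , -0.00052521,  0.00043644, -0.0004194 ,
       -0.00152659, -0.00068913]), 'joint_torque': array([-8.35617084e-04, -7.65771389e+01,  2.24992968e+00, -2.85976160e+01,
        1.52297941e-02,  1.27518625e-02, -3.22002222e-05]), 'ee_pos': array([ 267.49500961, -619.23150618,  230.4662942 ]), 'eef_rot': array([[ 9.17986956e-01,  3.96609887e-01, -7.38922065e-04],
       [ 3.96610563e-01, -9.17985799e-01,  1.46070617e-03],
       [-9.89894541e-05, -1.63397351e-03, -9.99998660e-01]]), 'contact_force': array([-0.45183893,  0.09216735,  0.12524774]), 'ft_torque': array([-0.01138224, -0.0286829 , -0.00596441]), 'opening': 85.42455647377272}
top [[453.12024478   0.         254.64282726]
 [  0.         453.12024478 196.8799405 ]
 [  0.           0.           1.        ]] -0.0069621196013168645 [ 2.15707411 -2.12032835  0.16934944] [193.02126691 583.32061056 925.65871031]
scene [[408.58435963   0.         247.38693926]
 [  0.         408.58435963 187.0350985 ]
 [  0.           0.           1.        ]] -0.14099098811956493 [ 0.55898342 -2.62871122  1.22864176] [570.71099773  89.4844834  893.31401965]
```

View pics/top0.png

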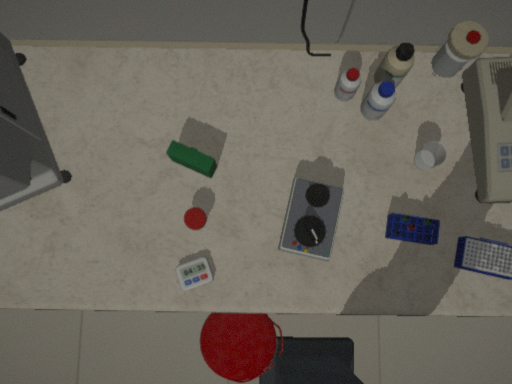

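View pics/scene0.png

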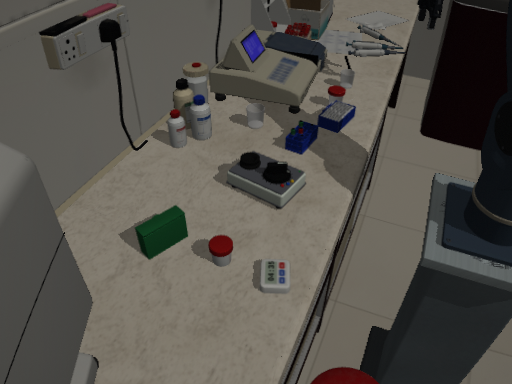

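The top view shows the mixer with its dial at about (310,231), the cup at (317,195) and coloured pins at about (293–306, 242–250). The scene view agrees. Next I'll zoom in and measure.

```bash
cat > h.py <<'E'
import cv2, numpy as np
def ray(im,uv,z):
    d=np.array([im["k1"],0,0,0,0.])
    n=cv2.undistortPoints(np.array(uv,float).reshape(-1,1,2),im["mtx"],d).reshape(-1,2)
    R=cv2.Rodrigues(np.array(im["rvec"],float))[0]; c=-R.T@np.ravel(im["tvec"])
    w=np.c_[n,np.ones(len(n))]@R
    return c+w*((z-c[2])/w[:,2])[:,None]
def blobs(im,roi,lo,hi,amin=3):
    x0,y0,x1,y1=roi; hsv=cv2.cvtColor(im["frame"][y0:y1,x0:x1],cv2.COLOR_BGR2HSV)
    n,_,st,ce=cv2.connectedComponentsWithStats(cv2.inRange(hsv,np.array(lo),np.array(hi)))
    return [(st[i,4],ce[i]+[x0,y0]) for i in range(1,n) if st[i,4]>=amin]
E
python3 - <<'E'
from cell import bot
from h import *
np.set_printoptions(precision=1,suppress=True)
im=bot.get_image("top")
cv2.imwrite("pics/topz.png",cv2.resize(im["frame"][170:265,270:350],None,fx=6,fy=6,interpolation=cv2.INTER_CUBIC))
roi=(278,175,345,262)
for n,lo,hi,z,a in [("red",(0,110,60),(10,255,255),53,3),("blue",(100,110,60),(130,255,255),53,3),("yel",(18,110,60),(35,255,255),53,3),("dark",(0,0,0),(180,255,45),60,60),("white",(0,0,150),(180,60,255),86,3)]:
    for A,c in blobs(im,roi,lo,hi,a): print(n,A,c,ray(im,[c],z)[0])
E
```

```text
red 12 [293.7 242.8] [482.9 119.6  53. ]
blue 13 [298.8 247.5] [473.1 108.7  53. ]
yel 14 [305.6 250. ] [468.2  94.6  53. ]
dark 443 [317.3 194.9] [584.2  70.4  60. ]
dark 724 [309.2 230.1] [509.4  87.8  60. ]
```

View pics/topz.png

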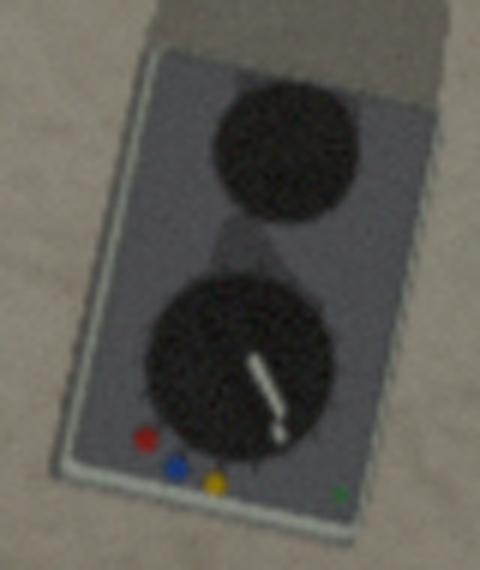

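```bash
cat >> h.py <<'E'
def rot(deg):  # tool down, tool x at world heading deg
    a=np.radians(deg); x=np.array([np.cos(a),np.sin(a),0]); z=np.array([0,0,-1.])
    return np.c_[x,np.cross(z,x),z]
def fit(pins,cup=None): # pins: red(4),blue(3),yellow(2) world xy, cup xy -> centre, yaw
    loc=[42*np.array([np.cos(np.radians(220-20*k)),np.sin(np.radians(220-20*k))]) for k in (4,3,2)]
    P=list(pins)
    if cup is not None: loc.append(np.array([78,0.])); P.append(cup)
    L=np.array(loc);P=np.array(P); l=L-L.mean(0);p=P-P.mean(0)
    th=np.arctan2((l[:,0]*p[:,1]-l[:,1]*p[:,0]).sum(),(l*p).sum())
    R=np.array([[np.cos(th),-np.sin(th)],[np.sin(th),np.cos(th)]])
    c=P.mean(0)-R@L.mean(0); return c,np.degrees(th),P-(L@R.T+c)
E
python3 - <<'E'
from cell import bot
from h import *
np.set_printoptions(precision=2,suppress=True)
im=bot.get_image("top")
w=ray(im,[[293.7,242.8],[298.8,247.5],[305.6,250]],54)[:,:2]; cup=ray(im,[[317.3,194.9]],69)[0,:2]
c,th,res=fit(w,cup); print(c,th,res)
for base in (220,40):
  for d in (0,-40,-80,-100):
    q=bot.inverse_kinematics([c[0],c[1],65],rot(base+th+d)); print(base,d,q)
E
```

```text
[508.34  86.79] -11.564448228991315 [[ 0.49 -0.12]
 [ 0.56  0.09]
 [ 0.96 -0.56]
 [-2.02  0.59]]
220 0 [ 0.29  0.69 -0.86  2.02  0.75  0.78  1.04]
220 -40 [ 0.14  0.62 -0.6   2.03  0.57  0.66  0.54]
220 -80 [ 0.06  0.6  -0.47  2.03  0.46  0.62 -0.05]
220 -100 [ 0.02  0.59 -0.41  2.03  0.4   0.6  -0.34]
40 0 [-0.17  0.56 -0.14  2.04  0.14  0.55 -1.48]
40 -40 [-0.26  0.56  0.    2.04 -0.    0.53 -2.03]
40 -80 [-0.4   0.58  0.21  2.05 -0.22  0.54 -2.5 ]
40 -100 [-0.47  0.59  0.32  2.05 -0.34  0.55 -2.73]
```

```bash
python3 - <<'E'
from cell import bot
from h import *
np.set_printoptions(precision=2,suppress=True)
bot.movep([508.3,86.8,190],rot(208.4)); o=bot.get_obs(); print(o["time_s"],o["ee_pos"],o["joint_positions"],o["contact_force"])
im=bot.get_image("wrist"); cv2.imwrite("pics/w1.png",im["frame"])
R=cv2.Rodrigues(im["rvec"])[0]; print(-R.T@np.ravel(im["tvec"]))
for n,lo,hi,z in [("red",(0,110,60),(10,255,255),54),("blue",(100,110,60),(130,255,255),54),("yel",(18,110,60),(35,255,255),54)]:
    for A,c in blobs(im,(0,0,512,384),lo,hi,30): print(n,A,c,ray(im,[c],z)[0])
E
```

```text
2.8417 [508.55  85.89 189.83] [ 0.44  0.56 -1.07  1.89  0.57  1.04  1.19] [-0.12 -1.23  0.37]
[442.37  49.75 332.91]
red 2157 [374.9   22.93] [342.69 108.85  54.  ]
red 63 [301.94 168.76] [483.22 119.1   54.  ]
red 96 [474.68 184.36] [414.3  280.72  54.  ]
red 1013 [436.01 281.91] [523.59 318.01  54.  ]
red 51 [ 85.25 364.06] [826.87   9.62  54.  ]
blue 6461 [56.13 71.04] [ 509.49 -121.51   54.  ]
blue 60 [297.52 154.87] [473.44 108.37  54.  ]
blue 67 [489.1  186.22] [408.65 295.37  54.  ]
blue 65 [504.09 188.22] [402.75 310.82  54.  ]
blue 40 [ 11.88 314.88] [797.91 -91.54  54.  ]
yel 67 [288.01 143.21] [468.04  94.77  54.  ]
```

View pics/w1.png

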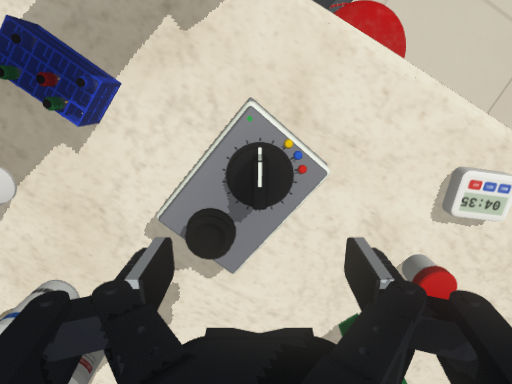

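The wrist view shows the bar upright at about (260,175), with the pins at (302,169), (298,155) and (288,143). Their positions agree with the top view to about 0.5 mm. The jaws already straddle the bar's line. Next I'll refine the centre and heading.

```bash
python3 - <<'E'
from cell import bot
from h import *
np.set_printoptions(precision=2,suppress=True)
im=bot.get_image("wrist"); f=im["frame"]
g=cv2.inRange(cv2.cvtColor(f,cv2.COLOR_BGR2HSV),(0,0,0),(180,255,50))
for roi,z in (((215,125,305,225),60),((175,195,245,268),70)):
    x0,y0,x1,y1=roi; cs=max(cv2.findContours(g[y0:y1,x0:x1],cv2.RETR_EXTERNAL,cv2.CHAIN_APPROX_NONE)[0],key=cv2.contourArea)
    p=cs.reshape(-1,2)+[x0,y0]; w=ray(im,p,z)[:,:2].astype(np.float32)
    print(z,cv2.minEnclosingCircle(w),cv2.fitEllipse(w.reshape(-1,1,2)))
m=cv2.inRange(f[140:205,240:280],(130,130,130),(255,255,255)); ys,xs=np.nonzero(m)
w=ray(im,np.c_[xs+240,ys+140],86)[:,:2]; vx,vy,a,b=cv2.fitLine(w.astype(np.float32),cv2.DIST_L1,0,.01,.01).ravel()
print("line",len(xs),np.degrees(np.arctan2(vy,vx)),a,b,w.min(0),w.max(0))
pins=ray(im,[[301.94,168.76],[297.52,154.87],[288.01,143.21]],54)[:,:2]
for cup in (None,ray(im,[[210.5,234]],69)[0,:2]): print(fit(pins,cup))
E
```

```text
60 ((509.04754638671875, 84.5234375), 33.645381927490234) ((507.9461669921875, 85.20133209228516), (62.80335998535156, 64.41431427001953), 99.93820190429688)
70 ((580.2689208984375, 69.11666107177734), 27.442001342773438) ((580.1790771484375, 68.97454071044922), (47.15174865722656, 54.60095977783203), 97.99323272705078)
line 140 28.278101 488.67978 74.76175 [479.03  69.45] [510.1  87.6]
(array([509.09,  86.17]), np.float64(-11.951256793924337), array([[-0.  , -0.05],
       [-0.03,  0.07],
       [ 0.03, -0.02]]))
(array([507.73,  86.05]), np.float64(-12.757188080601617), array([[ 0.89, -0.29],
       [ 1.02, -0.31],
       [ 1.26, -0.47],
       [-3.17,  1.07]]))
```

```bash
python3 - <<'E'
from cell import bot
from h import *
np.set_printoptions(precision=2,suppress=True)
def s(t): o=bot.get_obs(); print(t,round(o["time_s"],2),o["ee_pos"],o["contact_force"],o["ft_torque"],round(o["opening"],1))
R=rot(208.2)
bot.gripper_to(45); bot.line_to([508.3,85.7,95],R,max_speed=120); s("above")
bot.line_to([508.3,85.7,69],R,max_speed=60); bot.gripper_to(21); s("near")
im=bot.get_image("wrist"); cv2.imwrite("pics/w2.png",im["frame"][:,100:460])
print(bot.line_to([508.3,85.7,52],R,max_speed=10,guard=3)); s("touch"); bot.hold(.2); s("held")
E
```

```text
above 4.36 [508.66  86.04  95.55] [-0.45 -0.15 -0.93] [0.01 0.02 0.05] 44.9
near 5.3 [508.41  85.71  69.16] [-0.32  0.13  0.54] [0.01 0.04 0.05] 21.1
True
touch 6.33 [508.29  85.69  59.63] [ 0.22 -0.76  5.16] [-0.13  0.04 -0.04] 21.3
held 6.53 [508.29  85.69  59.72] [ 0.08 -0.51  5.05] [-0.02  0.01 -0.07] 21.2
```

View pics/w2.png

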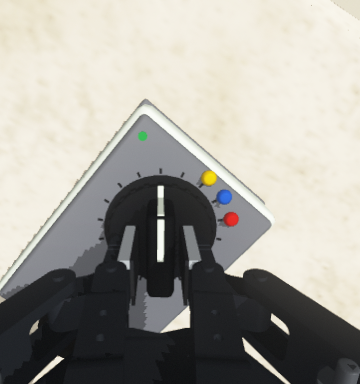

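The bar at about (160,245) is centred between the jaws, and the fingertips touch the flange at z≈59.7 with about 4.5 N. Next I'll press down.

```bash
python3 - <<'E'
from cell import bot
from h import *
np.set_printoptions(precision=2,suppress=True)
def s(t): o=bot.get_obs(); print(t,round(o["time_s"],2),o["ee_pos"],o["contact_force"],o["ft_torque"],round(o["opening"],1))
R=rot(208.2)
for z in (58,57,56.3,55.9):
    bot.line_to([508.3,85.7,z],R,max_speed=8); bot.hold(.15); s(z)
    if bot.get_obs()["contact_force"][2]>12.3: break
E
```

```text
58 7.02 [508.37  85.76  58.36] [-0.39 -0.89  7.77] [-0.23  0.34  0.05] 21.0
57 7.44 [508.38  85.75  57.47] [-1.04 -0.71  8.85] [-0.26  0.42  0.01] 21.0
56.3 7.84 [508.39  85.77  56.85] [-1.12 -0.66 11.22] [-0.21  0.52 -0.01] 20.6
55.9 8.24 [508.42  85.79  56.52] [-2.97 -0.84 11.63] [-0.27  0.59 -0.04] 21.0
```

```bash
python3 - <<'E'
from cell import bot
from h import *
np.set_printoptions(precision=2,suppress=True)
def s(t): o=bot.get_obs(); print(t,round(o["time_s"],2),o["ee_pos"],o["contact_force"],o["ft_torque"],round(o["opening"],1)); return o["contact_force"][2]
R=rot(208.2)
f=s("0"); bot.gripper_to(17.5); bot.hold(.1); f=s("17.5")
if f<15: bot.gripper_to(10); bot.hold(.1); s("clamped")
E
```

```text
0 8.24 [508.42  85.79  56.52] [-2.97 -0.84 11.63] [-0.27  0.59 -0.04] 21.0
17.5 8.56 [508.16  86.62  56.56] [-3.47  1.6  11.68] [0.28 0.8  0.01] 17.8
clamped 8.88 [508.47  86.32  56.63] [-2.18  0.64 12.12] [ 0.02  0.6  -0.01] 13.1
```

```bash
python3 - <<'E'
from cell import bot
from h import *
np.set_printoptions(precision=2,suppress=True)
def s(t):
    o=bot.get_obs(); x=o["eef_rot"][:,0]; print(t,round(o["time_s"],2),np.degrees(np.arctan2(x[1],x[0])).round(1),o["ee_pos"],o["contact_force"],o["ft_torque"],round(o["opening"],1)); return o["contact_force"][2]
for d in (4,8,12,16,20,24,28,32,36,40):
    bot.line_to([508.3,85.9,55.8],rot(208.2-d)); f=s(d)
    if f>18 or f<9: break
im=bot.get_image("wrist"); cv2.imwrite("pics/w3.png",im["frame"][:,100:460])
E
```

```text
4 9.12 -155.7 [508.43  86.41  56.58] [-2.16 -0.03 12.7 ] [-0.11  0.55  0.32] 13.0
8 9.38 -159.7 [508.42  86.49  56.6 ] [-2.5  -0.39 12.08] [-0.1   0.59  0.37] 12.9
12 9.62 -163.7 [508.35  86.56  56.57] [-2.31  0.48 11.73] [-0.01  0.61  0.28] 13.0
16 9.88 -167.7 [508.38  86.62  56.61] [-2.26 -0.73 11.98] [0.04 0.66 0.27] 13.0
20 10.12 -171.7 [508.35  86.68  56.58] [-2.87  0.7  11.91] [0.1 0.7 0.3] 13.4
24 10.38 -175.7 [508.33  86.76  56.59] [-2.82  0.23 11.98] [0.15 0.6  0.35] 13.1
28 10.62 -179.7 [508.34  86.82  56.59] [-3.09  1.39 12.31] [0.2  0.69 0.4 ] 12.9
32 10.88 176.3 [508.35  86.9   56.59] [-3.35  1.05 12.56] [0.23 0.7  0.32] 13.0
36 11.12 172.3 [508.38  86.98  56.62] [-2.47  1.14 12.32] [0.3  0.66 0.26] 12.9
40 11.38 168.3 [508.4   87.05  56.62] [-3.06  1.25 11.46] [0.37 0.67 0.27] 12.9
```

View pics/w3.png

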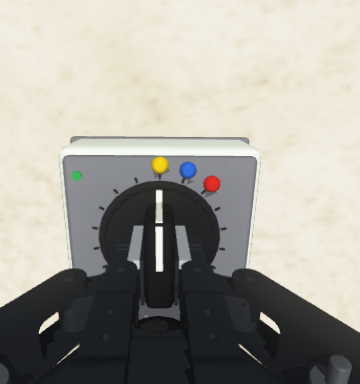

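The pointer now stands at the yellow pin (160,165), which is exactly 2 clicks. I'll continue to the red one.

```bash
python3 - <<'E'
from cell import bot
from h import *
np.set_printoptions(precision=2,suppress=True)
def s(t):
    o=bot.get_obs(); x=o["eef_rot"][:,0]; print(t,round(o["time_s"],2),np.degrees(np.arctan2(x[1],x[0])).round(1),o["ee_pos"],o["contact_force"],o["ft_torque"],round(o["opening"],1)); return o["contact_force"][2]
for d in range(44,81,4):
    bot.line_to([508.3,85.9-(d-40)*.01,55.8],rot(208.2-d)); f=s(d)
    if f>18 or f<9: break
bot.hold(.2)
im=bot.get_image("wrist"); cv2.imwrite("pics/w4.png",im["frame"][:,100:460])
E
```

```text
44 11.68 164.3 [508.4   87.11  56.62] [-2.14  1.39 12.26] [0.37 0.66 0.38] 12.9
48 11.93 160.3 [508.42  87.16  56.64] [-3.4   0.81 12.28] [0.4  0.58 0.38] 12.9
52 12.18 156.3 [508.46  87.24  56.64] [-2.67  1.9  11.76] [0.48 0.67 0.32] 12.8
56 12.43 152.3 [508.49  87.25  56.66] [-3.15  2.22 12.75] [0.56 0.67 0.23] 12.9
60 12.68 148.3 [508.54  87.35  56.68] [-2.04  2.21 13.29] [0.62 0.63 0.28] 13.3
64 12.93 144.3 [508.56  87.4   56.67] [-2.44  3.36 11.55] [0.71 0.63 0.34] 12.9
68 13.18 140.3 [508.64  87.43  56.68] [-1.47  1.69 11.61] [0.69 0.64 0.38] 13.1
72 13.43 136.3 [508.67  87.47  56.71] [-2.55  2.9  11.83] [0.74 0.64 0.32] 12.6
76 13.68 132.3 [508.7   87.54  56.71] [-1.67  3.72 11.97] [0.85 0.59 0.26] 13.2
80 13.93 128.3 [508.75  87.56  56.72] [-2.42  4.44 11.74] [0.92 0.62 0.27] 13.2
```

View pics/w4.png

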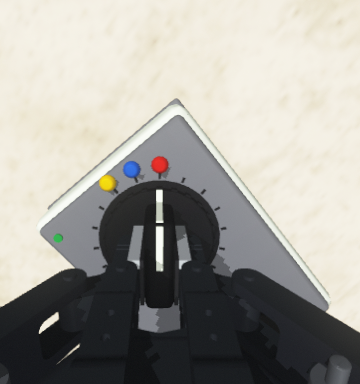

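The pointer line (159,205) is in line with the red pin (160,165). I'll loosen the jaws while still pressed so the click settles, then let the dial rise and back away.

```bash
python3 - <<'E'
from cell import bot
from h import *
np.set_printoptions(precision=2,suppress=True)
def s(t):
    o=bot.get_obs(); print(t,round(o["time_s"],2),o["ee_pos"],o["contact_force"],o["ft_torque"],round(o["opening"],1))
R=rot(128.2)
bot.gripper_to(20); bot.hold(.2); s("loose")
bot.line_to([508.4,85.7,61],R,max_speed=8); s("up")
bot.line_to([508.4,85.7,68],R,max_speed=20); bot.gripper_to(40); s("free")
bot.line_to([508.4,85.7,190],R,max_speed=80); bot.hold(.2); s("away")
im=bot.get_image("wrist"); f=im["frame"]; cv2.imwrite("pics/w5.png",f[80:270,150:370].repeat(3,0).repeat(3,1))
m=cv2.inRange(f[140:205,235:285],(130,130,130),(255,255,255)); ys,xs=np.nonzero(m)
w=ray(im,np.c_[xs+235,ys+140],86)[:,:2]; vx,vy,a,b=cv2.fitLine(w.astype(np.float32),cv2.DIST_L1,0,.01,.01).ravel()
print("heading",len(xs),np.degrees(np.arctan2(vy,vx)))
roi=(230,110,330,215); p=[]
for lo,hi in [((0,110,60),(10,255,255)),((100,110,60),(130,255,255)),((18,110,60),(35,255,255))]:
    B=max(blobs(im,roi,lo,hi,20),key=lambda t:t[0]); p.append(ray(im,[B[1]],54)[0,:2])
print(p,fit(p))
E
```

```text
loose 14.62 [509.3   87.24  56.76] [-0.35  3.4  11.06] [ 0.78  0.25 -0.01] 20.1
up 15.42 [508.2   85.45  60.78] [-0.25  0.38 -0.42] [-0.01 -0.05 -0.03] 20.1
free 16.25 [508.37  85.72  67.94] [-0.07 -1.1  -0.02] [ 0.01 -0.04  0.04] 39.6
away 18.12 [508.3   85.7  189.75] [-0.42 -0.43 -0.87] [ 0.01 -0.    0.  ] 40.0
heading 273 -80.2195
[array([483.32, 119.42]), array([473.44, 108.51]), array([468.51,  95.42])] (array([509.43,  86.67]), np.float64(-11.583702821491528), array([[-0.02, -0.16],
       [-0.21, -0.15],
       [ 0.23,  0.32]]))
```

View pics/w5.png

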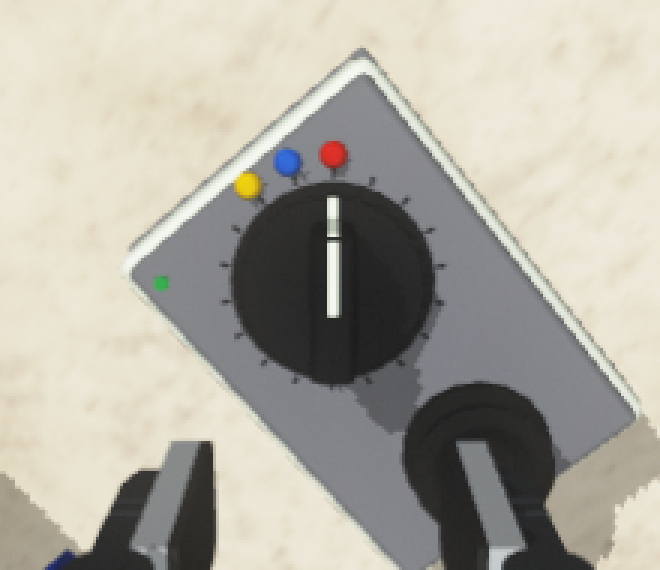

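The picture shows the white pointer (333,215) in line with the red pin (333,154). My heading fit picked up the bright mixer edge, so I'll redo it with a tighter mask, then hand in.

```bash
python3 - <<'E'
from cell import bot
from h import *
im=bot.get_image("wrist"); m=cv2.inRange(im["frame"][144:190,253:270],(130,)*3,(255,)*3); ys,xs=np.nonzero(m)
w=ray(im,np.c_[xs+253,ys+144],86)[:,:2]; vx,vy,a,b=cv2.fitLine(w.astype(np.float32),cv2.DIST_L1,0,.01,.01).ravel()
h=np.degrees(np.arctan2(vy,vx))%180; print(len(xs),h,"expected",140-11.8)
if abs(h-128.2)<3: bot.hand_in(); print("handed in",bot.get_obs()["time_s"])
E
```

```text
150 128.24596 expected 128.2
the job is handed in; nothing more can be done
the job is handed in; nothing more can be done
```

The dial now stands at the red stop pin, 4 clicks clockwise from the start. The hand is clear of it and the job is handed in; no verdict was reported.

- **Pressing and turning:** I pressed the dial's flange with the fingertips to about 3.4 mm down (about 12 N). The jaws closed on the bar only once the dial was unlocked. I turned it 80° in small steps while the push stayed between 11.5 and 13.3 N. I then loosened the jaws, let the dial rise and backed off upward.
- **Pointer check:** In the last measurement the pointer heading was 128.2°, against 128.2° expected for the red pin. The final picture also shows the pointer in line with it.
- **Rise check:** The contact force was back to about zero by the time the fingertips reached 60.8 mm. That fits the dial having risen and locked, but I did not measure its height directly.
- **Timing and surroundings:** The last clock reading before hand-in was about 18 s, against the 48 s limit. I felt no contact with the cup, timer or slide case, but did not measure their positions again.
- **One check that went wrong:** The first final heading fit gave a useless -80° because it caught the white edge of the mixer. I repeated it with a tighter mask, which gave the value above.

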